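# Set the analyser ring of the sample viewer and start the reading

### The arm

A 7-joint arm with a two-finger parallel gripper is mounted at the origin on the work surface. World frame = base frame: x ahead of the robot, y to its left, z up, the work surface at z = 0. Lengths are in m, angles in rad, forces in N, time in s.
With the tool pointing down it reaches from about 0.4 to 0.9 m from the base axis. Payload 5.5 kg.
Tool frame: the origin (TCP) lies midway between the tips of the shut fingers; the grasp point (between the pads) lies 19 mm behind it (bot.grip_depth is the distance from the TCP to the grasp point, in m); z points along the fingers, y is the direction in which the jaws open and shut (so a half turn about z gives the same grasp; the last joint's range is limited). The gripper opens to 85 mm and grips with 20 to 120 N. Pads are 22 mm wide; open, the fingers measure 114 mm over their backs; the gripper's body (76 mm by 85 mm) begins 54 mm behind the grasp point. The pads swing forward as they close: fully open they stand 13 mm farther back than shut.
Start: joints at [-0.999, 0.501, -0.427, 1.55, 0.221, 1.138, -0.21], TCP at [0.198, 0.619, 0.231] pointing down, gripper open.
Joint ranges: [-2.88, 2.88], [-0.31, 2.03], [-1.54, 1.56], [0.2, 2.42], [-1.41, 4.55], [0.19, 2.02], [-2.57, 2.57]. Speed limits (rad/s): [2.57, 2.57, 3.14, 3.14, 3.14, 3.14, 3.14].

### API

Orientations are given as a unit quaternion [x, y, z, w].
In Python, from rig import sensors, eyes, job_done, bot gives the robot as it stands.
- The arm moves only by the tool send_rows, never from a script. Its argument "moves" is a list of rows, each a list of 7 numbers: the turn, a rotation vector about the tool's x, y, z in degrees, then the shift along the tool's x, y, z in mm, then the finger opening in mm, from 0 to 85.4. A call has 1 to 5 rows; each row shifts and turns the commanded pose from where the row before left it, along the tool's axes as they then stand; what a row does not reach is not made up. A row lasts 1/8 s, in which the tool goes at most 62.5 mm and 10.7 degrees, less where a joint would pass 70% of its speed; a pose out of reach is approached as far as the arm can. A call is refused whole if a number of a shift passes 62.5 or a number of a turn 10.7, either way. A call with a gripper value outside its range is refused whole. The fingers move at their own pace and stop on an object; the grip force is fixed at half the most. Time passes only in rows, so rows that do not move let the fingers close. It gives the time, the measured TCP pose, the force and the opening at its end, in the units of the state.
- sensors.read_state(): the state, without advancing time (a new reading comes with each control period).
- eyes.read_camera(name): name is "scene" or "top" or "wrist"; returns (picture, depth): 420x560x3 uint8, red, green, blue; 420x560 float32, m along the optical axis (not along the pixel's ray), 0 where there is no reading.
- eyes.calibration(name): a dict with "camera_matrix" (3x3 intrinsics, pixels), "extrinsics" (4x4, takes a point from world to camera coordinates); the wrist camera has in their place "T_tool_cam" (4x4, takes a point from camera to tool coordinates, whose origin is the TCP and whose axes are the flange's). Camera axes: x right, y up, looking along -z (the intrinsics and any distortion apply to the point x, -y, -z); pixel columns grow to the right and rows downward; lengths in m; the calibration is good to about 2 mm. A picture is of the moment at which its call begins: read the wrist's pose just before it. calibration takes no time and is no camera call.
- job_done(): hands the job in, once; it reports no verdict.
The state is a dict: "clock": time; "qpos": joint angles; "dq": joint speeds; "effort": joint torques, N m; "eef_pos": TCP position; "orientation": TCP orientation; "force": force on the tool from outside, world axes, zero at the start; "wrist_torque": the same for the moment, N m; "finger_gap": finger opening in m.
Only numpy, scipy, OpenCV 4.12 (cv2) and the standard library are available. Lean on these libraries where they do the work, as an engineer would, in place of code of your own. Each camera call takes 0.05 s, during which the arm holds its last target.

### The job

Gently push the lever post of the sample viewer's ring around its arc with the fingertips until the red pointer aims at the middle of the green stud on the scale, and let go. Then, with the pointer set, press the green start button fully down with a fingertip and release it. Only push: do not squeeze the post or lift the ring or the sample jar standing in it, and leave the beaker, pot and brown jar where they are.

Things in the scene. Friction and masses are not known exactly. Their poses are not given: they have to be found in the camera images.
- viewer: Sample viewer, fixed: flat white lamp box with blue skirt, 250 x 250 mm, 60 mm high. Origin at the centre of its underside, z up. In its middle a 100 mm ring turns about the vertical; its lever runs out over the side at the box's own -x, where a tick scale is printed and six studs (five black, one green) stand 112 mm from the ring axis at -0.9, -0.65, -0.4, 0.4, 0.65 and 0.9 rad of ring.
- ring_axis (a point): A point on the vertical turning axis of the ring, 87 mm above the bench (same height as post).
- ring (a joint): Angle of the ring in rad, growing counter-clockwise seen from above; 0 when the lever lies along the viewer's own -x, stops at -1.15 and 1.15. Plain friction (about 1.5 N at the post) holds it where it is left. The ring only sits in its seat by its weight (0.26 kg), so it could be lifted out.
- post (a point): Middle of the upright black lever post with a red cap: 12 mm in diameter, 82 mm from the ring's axis, standing from 66 to 108 mm above the bench (this point at 87 mm). Push it sideways along its arc; anything that dips to about 82 mm above the bench clears the lever arm, pointer and studs.
- pointer (a point): Tip of the red pointer, a 3 mm wide bar that runs on outwards from the post, 104 mm from the ring's axis and 70 mm above the bench. Its x axis points outwards along the lever, z up.
- mark (a point): Centre of the top of the green stud, the mark to set: 12 mm in diameter, 7 mm high, its top 67 mm above the bench, 112 mm from the ring's axis. It is fixed.
- sample_mid (a point): Centre (half-way up) of the small glass sample jar with a blue cap, 30 mm in diameter, 45 mm tall, standing loose on the 72 mm high window in the middle of the ring (top 117 mm above the bench).
- start_top (a point): Centre of the top of the green start button, 36 mm in diameter, 53 mm above the bench, on a grey box 80 x 80 x 35 mm that is fixed to the bench to the left or right of the viewer. The button sits in a black collar 52 mm across whose top is 6 mm lower than the button's.
- start (a joint): Travel of the start button in m: 0 when up, 0.006 fully down; springy, about 5 N when fully down, and it comes back up by itself.
- beaker: Empty glass beaker, 72 mm across, 100 mm tall, loose, on the other side of the viewer from the button; origin at the centre of its underside. Bystander. (Fixed wash bottles and a fixed tube rack, up to 210 mm tall, stand farther out, more than 400 mm to the sides.)
- pot: White sample pot with lid, 60 mm across, 60 mm tall, loose; origin at the centre of its underside. Bystander.
- amber_jar: Brown glass jar with white lid, 56 mm across, 80 mm tall, loose; origin at the centre of its underside. Bystander.
There are look-alikes about, which are no part of the job. Of the things that look like the part that bears sample_mid, the middle-sized one is meant.

How it is judged:
On the way, in this order (a step that is already met when the one before it is completed fails the run):
1. the pointer stands at the green stud and the ring has been let go (y of mark in the frame of pointer between -0.004 and 0.004 m and x of mark in the frame of pointer above 0 m and contact force between the fingers and ring below 0.2 N and velocity of joint ring between -0.02 and 0.02 rad/s), for 0.2 s.
2. the start button is pressed down (value of joint start above 0.0045 m), for 0.04 s.
At the end, for the whole second after the job is handed in: The green stud's centre lies within 4 mm to either side of the pointer's centre line, ahead of its tip; the button, pressed more than 4.5 mm after the ring was set and let go, is up again; the ring is seated; the sample jar stands upright within 12 mm of the ring's axis (y of mark in the frame of pointer between -0.004 and 0.004 m and x of mark in the frame of pointer above 0 m and value of joint start below 0.001 m and height (world z) of post below 0.089 m and horizontal distance between sample_mid and ring_axis below 0.012 m and angle between sample_mid's own z axis and vertical below 0.15 rad); the robot touches nothing.
It fails at once if the start button is pressed while the pointer is not at the green stud (more than 4 mm off) (value of joint start above 0.003 m and not (y of mark in the frame of pointer between -0.004 and 0.004 m and x of mark in the frame of pointer above 0 m)).
It fails at once if the ring is lifted out of its seat by more than 5 mm (height (world z) of post above 0.092 m).
It fails at once if the ring or its post is squeezed or pushed hard (more than 20 N) (contact force between the fingers and ring above 20 N).
It fails at once if the sample jar is lifted, shifted by more than 12 mm or tipped (distance of sample_mid from where it was at the start of the episode above 0.012 m or angle between sample_mid's own z axis and vertical above 0.3 rad).
It fails at once if a bystander (beaker, pot, brown jar) is moved by more than 25 mm (distance of any of beaker, pot, amber_jar from where it was at the start of the episode above 0.025 m).
It also fails if it takes over 64 s, if anything falls off the work surface, if the arm or the gripper's body presses on something with over 40 N, if the wrist force passes 120 N, or if a joint passes its speed limit or range.

## Working session

There is one attempt and no reset: what is moved stays moved. The work goes in short steps, Python scripts to look and compute and a tool call to move; the robot and the scene stay as the last step left them, time stands still between calls to the robot, and variables do not carry over. Pictures are saved under pics/ and viewed, and the job is handed in when it is done.

Besides the shell and the picture viewer there is one more tool, called after "Request:" by a JSON object that holds its "method" and its "body". send_rows: Moves the arm, as the interface text tells. Its arguments: {"type":"object","properties":{"moves":{"type":"array"}},"required":["moves"]}

```bash
mkdir -p pics; ls; cat > h.py <<'E'
import numpy as np,cv2
from rig import sensors,eyes,job_done,bot
from scipy.spatial.transform import Rotation as R
def grab(n,f):
    s=sensors.read_state(); p,d=eyes.read_camera(n); cv2.imwrite('pics/'+f+'.png',p[:,:,::-1]); np.savez('pics/'+f+'.npz',p=p,d=d,pos=s['eef_pos'],q=s['orientation']); return p,d,s
def world(n,f,uv):
    z=np.load('pics/'+f+'.npz'); d=z['d']; c=eyes.calibration(n); K=np.array(c['camera_matrix']); uv=np.atleast_2d(uv).astype(int)
    dd=d[uv[:,1],uv[:,0]]
    pc=np.c_[(uv[:,0]-K[0,2])/K[0,0]*dd,-(uv[:,1]-K[1,2])/K[1,1]*dd,-dd,np.ones(len(dd))]
    if n=='wrist':
        T=np.eye(4);T[:3,:3]=R.from_quat(z['q']).as_matrix();T[:3,3]=z['pos']; M=T@np.array(c['T_tool_cam'])
    else: M=np.linalg.inv(np.array(c['extrinsics']))
    return (pc@M.T)[:,:3]
E
python3 - <<'E'
from h import *
for n in ['scene','top']:
    grab(n,n+'0'); c=eyes.calibration(n); print(n,c)
print(sensors.read_state())
E
```

```text
pics
scene {'camera_matrix': array([[419.4748991 ,   0.        , 274.09219292],
       [  0.        , 419.4748991 , 210.94422275],
       [  0.        ,   0.        ,   1.        ]]), 'extrinsics': array([[-0.48869838,  0.87213201, -0.02365683,  0.24637038],
       [-0.49073213, -0.25235978,  0.83396434,  0.1762125 ],
       [ 0.72135697,  0.41916619,  0.55131102, -1.29514398],
       [ 0.        ,  0.        ,  0.        ,  1.        ]])}
top {'camera_matrix': array([[532.99084153,   0.        , 279.17011264],
       [  0.        , 532.99084153, 198.25567344],
       [  0.        ,   0.        ,   1.        ]]), 'extrinsics': array([[-1.74877304e-02, -9.99846987e-01,  4.26994146e-04,
         1.95970161e-02],
       [ 9.80488040e-01, -1.70655006e-02,  1.95836593e-01,
        -4.96897366e-01],
       [-1.95799341e-01,  3.84340019e-03,  9.80636450e-01,
        -1.28746087e+00],
       [ 0.00000000e+00,  0.00000000e+00,  0.00000000e+00,
         1.00000000e+00]])}
{'clock': 0.1, 'qpos': array([-0.99875848,  0.50177203, -0.42682414,  1.55136698,  0.22081021,
        1.13828049, -0.21031606]), 'dq': array([-0.00044474, -0.00432261, -0.00131212, -0.00166562, -0.00015462,
       -0.00121329,  0.00114228]), 'effort': array([-1.20101619e-02, -5.70810843e+01, -5.83888650e+00, -2.81745422e+01,
        1.04369188e-02,  5.63316018e-03,  4.78412275e-06]), 'eef_pos': array([0.19740467, 0.61863633, 0.23034432]), 'orientation': array([ 1.53778515e-01,  9.88104947e-01, -8.68407216e-04, -1.68595077e-04]), 'force': array([0.47310951, 0.05816917, 0.65726242]), 'wrist_torque': array([ 0.01032058, -0.00873588,  0.01899083]), 'finger_gap': 0.0854380322010246}
```

View pics/scene0.png

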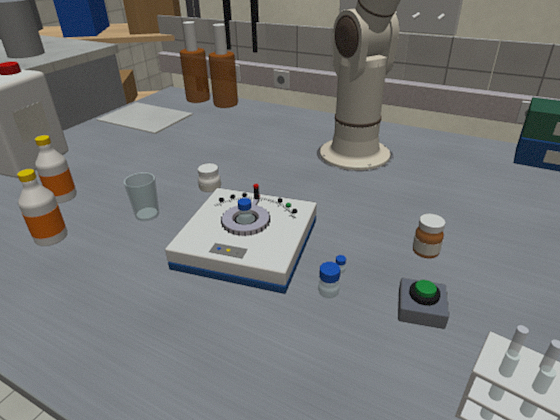

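View pics/top0.png

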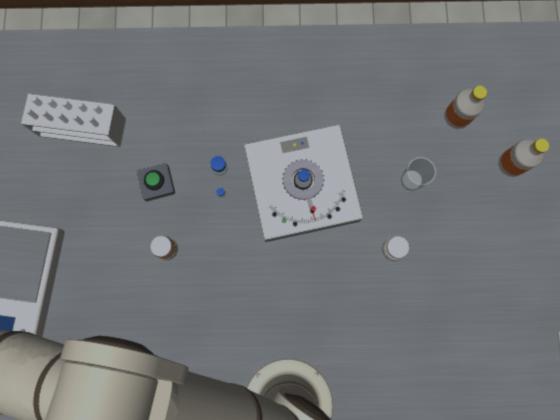

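Candidates for the sample jar: the blue caps at top px (304,176) in the ring, (218,164) larger, (220,192) smaller. The one in the ring is the middle-sized one. The only green stud is at about (284,220), and the start button at (153,180). I'll check both in a crop.

```bash
python3 - <<'E'
from h import *
p=cv2.imread('pics/top0.png'); cv2.imwrite('pics/crop0.png',cv2.resize(p[115:245,235:370],None,fx=5.9,fy=4.6*5.9/4.6*0.76,interpolation=cv2.INTER_CUBIC)[:600])
def blob(n,f,lo,hi,roi):
    z=np.load('pics/'+f+'.npz');hsv=cv2.cvtColor(z['p'],cv2.COLOR_RGB2HSV);m=cv2.inRange(hsv,lo,hi);mm=np.zeros_like(m);x0,y0,x1,y1=roi;mm[y0:y1,x0:x1]=m[y0:y1,x0:x1]
    v,u=np.nonzero(mm);w=world(n,f,np.c_[u,v]);print(len(u),u.mean(),v.mean(),w.mean(0),w.min(0),w.max(0));return w
print('green stud');blob('top','top0',(45,80,40),(80,255,255),(265,200,300,235))
print('button');blob('top','top0',(45,80,40),(80,255,255),(135,160,175,200))
print('red');blob('top','top0',(0,120,80),(8,255,255),(295,190,335,230))
print('bluecap');blob('top','top0',(105,120,60),(130,255,255),(290,160,320,195))
print('cap2');blob('top','top0',(105,120,60),(130,255,255),(205,150,230,175))
print(world('top','top0',[(247,144),(341,127),(360,218),(265,237),(304,176),(397,247),(161,246),(422,160),(412,180)]))
E
```

```text
green stud
12 283.75 219.66666666666666 [0.4396239  0.00071153 0.06832836] [ 0.43623002 -0.00239975  0.06121572] [0.44493523 0.00503986 0.07355437]
button
182 152.37912087912088 178.65384615384616 [0.55159537 0.32864749 0.05590739] [0.5339264  0.30970503 0.04266496] [0.57161416 0.34982175 0.06367147]
red
14 312.64285714285717 208.21428571428572 [ 0.45953351 -0.06818469  0.10943044] [ 0.4551704  -0.07147989  0.10446644] [ 0.4650285  -0.06415813  0.1122565 ]
bluecap
107 303.3457943925234 174.8785046728972 [ 0.53724293 -0.04713233  0.12737479] [ 0.23546064 -0.06133098  0.0563541 ] [0.56989039 0.01606244 1.35983338]
cap2
174 217.632183908046 163.24137931034483 [0.58534501 0.16348779 0.06838164] [0.23546064 0.01606244 0.00542498] [0.61154701 0.18814324 1.35983338]
[[ 0.63568627  0.08994928  0.0637261 ]
 [ 0.6995469  -0.15838855 -0.00363672]
 [ 0.44215138 -0.18801314  0.05791292]
 [ 0.39878465  0.04739576  0.05982597]
 [ 0.53714713 -0.04932533  0.11634343]
 [ 0.3682484  -0.27391827  0.06335545]
 [ 0.37892692  0.29744107  0.07933812]
 [ 0.58094459 -0.34463855  0.08291668]
 [ 0.52636605 -0.31179261  0.10090119]]
```

View pics/crop0.png

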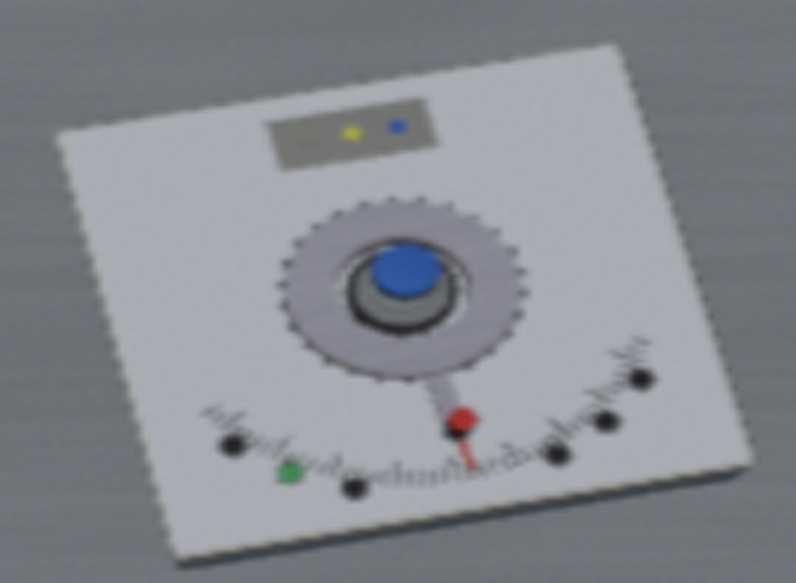

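The crop agrees: the pointer is near ring ≈ +0.06 and the green stud is at ≈ -0.65. The ring axis is near (0.537,-0.049), and the radii are close to the given ones (80 vs 82 mm, 109 vs 112 mm). I'll move over the viewer.

Request:
{"method": "send_rows", "body": {"moves": [[0, 0, 0, -54, -30, 0, 0], [0, 0, 0, -54, -30, 0, 0], [0, 0, 0, -54, -30, 0, 0], [0, 0, 0, -54, -30, 0, 0], [0, 0, 0, -54, -30, 0, 0]]}}

```text
clock: 0.72
eef_pos: [0.4102, 0.3925, 0.231]
orientation: [0.154, 0.988, -0.0, -0.0]
force: [0.6, 0.6, -0.0]
finger_gap: -0.0
```

Request:
{"method": "send_rows", "body": {"moves": [[0, 0, 0, -54, -30, 0, 0], [0, 0, 0, -19, -55, 0, 0], [0, 0, 0, -19, -55, 0, 0], [0, 0, 0, -19, -55, 0, 0], [0, 0, 0, -19, -55, 0, 0]]}}

```text
clock: 1.35
eef_pos: [0.4567, 0.1146, 0.2311]
orientation: [0.154, 0.988, -0.0, -0.0]
force: [2.1, -1.2, 0.3]
finger_gap: 0.0002
```

Request:
{"method": "send_rows", "body": {"moves": [[0, 0, 0, -19, -55, 0, 0], [0, 0, 0, -19, -55, 0, 0], [0, 0, 0, 0, 0, 0, 0]]}}

```text
clock: 1.72
eef_pos: [0.4593, -0.005, 0.231]
orientation: [0.158, 0.987, -0.001, -0.0]
force: [0.4, 1.0, -0.4]
finger_gap: 0.0001
```

```bash
python3 - <<'E'
from h import *
p,d,s=grab('wrist','w1');print(s['eef_pos'],s['orientation'],s['clock'],s['finger_gap'],s['force'],eyes.calibration('wrist'))
grab('top','t1')
E
```

```text
[ 0.4592815  -0.00502672  0.23103355] [ 1.58245321e-01  9.87399393e-01 -8.95809144e-04 -2.34275667e-04] 1.725 7.826920415246875e-05 [ 0.44886533  1.02152066 -0.3734061 ] {'camera_matrix': array([[306.41793477,   0.        , 279.17842788],
       [  0.        , 306.41793477, 206.82787841],
       [  0.        ,   0.        ,   1.        ]]), 'T_tool_cam': array([[ 9.34270800e-05,  9.52109909e-01,  3.05755970e-01,
         7.81302930e-02],
       [ 9.99999995e-01, -7.68484770e-05, -6.62583400e-05,
        -3.72579647e-04],
       [-3.95883414e-05,  3.05755975e-01, -9.52109911e-01,
        -1.42737200e-01],
       [ 0.00000000e+00,  0.00000000e+00,  0.00000000e+00,
         1.00000000e+00]])}
```

View pics/w1.png

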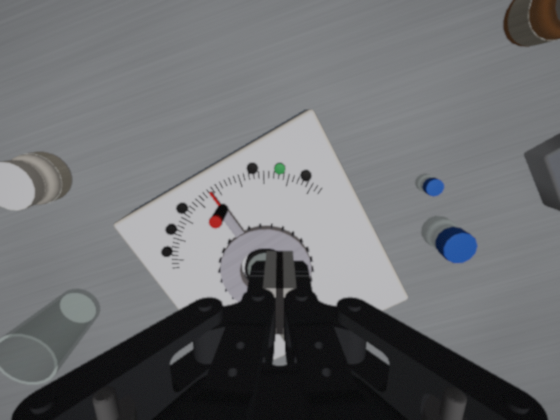

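View pics/t1.png

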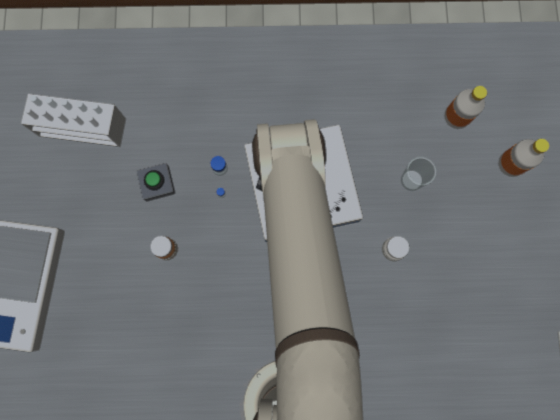

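The wrist view shows the pointer tip at (212,194), the post's red cap at (215,221) and the green stud at (280,168). The fingertips are at (279,258). I'll fit the stud positions next.

```bash
cat >> h.py <<'E'
def proj(f,P):
    z=np.load('pics/'+f+'.npz');c=eyes.calibration('wrist');K=np.array(c['camera_matrix'])
    T=np.eye(4);T[:3,:3]=R.from_quat(z['q']).as_matrix();T[:3,3]=z['pos'];M=np.linalg.inv(T@np.array(c['T_tool_cam']))
    P=np.atleast_2d(P);q=P@M[:3,:3].T+M[:3,3];return np.c_[K[0,0]*q[:,0]/-q[:,2]+K[0,2],K[1,1]*q[:,1]/q[:,2]+K[1,2]]
def atz(f,uv,zw):
    z=np.load('pics/'+f+'.npz');c=eyes.calibration('wrist');K=np.array(c['camera_matrix'])
    T=np.eye(4);T[:3,:3]=R.from_quat(z['q']).as_matrix();T[:3,3]=z['pos'];M=T@np.array(c['T_tool_cam'])
    uv=np.atleast_2d(uv);r=np.c_[(uv[:,0]-K[0,2])/K[0,0],-(uv[:,1]-K[1,2])/K[1,1],-np.ones(len(uv))]@M[:3,:3].T;o=M[:3,3]
    return o+r*((zw-o[2])/r[:,2])[:,None]
def hsvblob(f,lo,hi,roi):
    z=np.load('pics/'+f+'.npz');m=cv2.inRange(cv2.cvtColor(z['p'],cv2.COLOR_RGB2HSV),lo,hi);x0,y0,x1,y1=roi;v,u=np.nonzero(m[y0:y1,x0:x1]);return len(u),u.mean()+x0,v.mean()+y0
E
python3 - <<'E'
from h import *
from scipy.optimize import least_squares
p=cv2.imread('pics/w1.png');g=cv2.cvtColor(p,cv2.COLOR_BGR2GRAY)
pts=[]
for u,v in [(306,175),(280,168),(252,168),(182,208),(171,229),(167,252)]:
    w=g[v-9:v+10,u-9:u+10]; 
    if u==280: print(hsvblob('w1',(45,80,30),(85,255,255),(270,158,290,180)));pts.append(hsvblob('w1',(45,80,30),(85,255,255),(270,158,290,180))[1:]);continue
    n,l,s,c=cv2.connectedComponentsWithStats((w<70).astype(np.uint8)); k=1+np.argmax(s[1:,4]); pts.append((c[k][0]+u-9,c[k][1]+v-9)); print(s[k],pts[-1])
pts=np.array(pts); W=atz('w1',pts,0.0645); print(W)
an=np.array([-.9,-.65,-.4,.4,.65,.9])
def mod(x,a,r): t=np.pi+x[2]+a; return np.c_[x[0]+r*np.cos(t),x[1]+r*np.sin(t)]
s=least_squares(lambda x:(mod(x,an,.112)-W[:,:2]).ravel(),[.537,-.049,.182]);print(s.x,s.fun*1000)
x=s.x; np.save('view.npy',x)
print('post target',mod(x,-.65,.082),'stud',mod(x,-.65,.112))
print(hsvblob('w1',(0,120,80),(8,255,255),(195,180,235,240)))
red=atz('w1',[(215,222)],.108); tip=atz('w1',[(211.5,193)],.070)
for q in(red,tip): d=q[0,:2]-x[:2]; print(q,np.hypot(*d),np.arctan2(-d[1],-d[0])-x[2])
E
```

```text
[ 4  5 10 10 71] (np.float64(305.38028169014086), np.float64(175.22535211267606))
(83, np.float64(279.3132530120482), np.float64(168.25301204819277))
[ 5  5  9  9 72] (np.float64(251.8611111111111), np.float64(167.95833333333334))
[ 4  5 10  9 73] (np.float64(181.64383561643837), np.float64(207.95890410958904))
[ 4  5 11  9 71] (np.float64(170.7887323943662), np.float64(228.9718309859155))
[ 4  4 10  9 69] (np.float64(166.53623188405797), np.float64(251.20289855072463))
[[ 0.45520823  0.02391561  0.0645    ]
 [ 0.44000211  0.00076305  0.0645    ]
 [ 0.43098582 -0.0257127   0.0645    ]
 [ 0.44806751 -0.11107045  0.0645    ]
 [ 0.46645419 -0.13199292  0.0645    ]
 [ 0.48934318 -0.14753246  0.0645    ]]
[ 0.54063882 -0.04820168  0.19676926] [ 0.00182013  0.31146005 -0.05544625  0.07697422 -0.04199674  0.11650019
 -0.07010241 -0.07221846 -0.00494081 -0.1129215   0.17066654 -0.3197944 ]
post target [[ 0.46691778 -0.01229615]] stud [[0.43994666 0.00084002]]
(151, np.float64(215.18543046357615), np.float64(215.88741721854305))
[[ 0.46141667 -0.06890626  0.108     ]] 0.08188302219325594 0.05886127334460367
[[ 0.44166125 -0.07306903  0.07      ]] 0.10205363774287259 0.04937826992155647
```

The fit residual is under 0.4 mm: axis (0.5406,-0.0482), ring angle ≈ +0.055. I'll go to the -y side of the post and descend.

Request:
{"method": "send_rows", "body": {"moves": [[0, 0, 0, -21, -50, 0, 0], [0, 0, 0, -21, -49, 0, 0], [0, 0, 0, 0, 0, 0, 0], [0, 0, 0, 0, 0, 0, 0]]}}

```text
clock: 2.33
eef_pos: [0.4699, -0.1048, 0.231]
orientation: [0.153, 0.988, 0.0, -0.0]
force: [-0.1, 0.5, 0.2]
finger_gap: -0.0001
```

```bash
python3 - <<'E'
from h import *
p,d,s=grab('wrist','w2');print(s['eef_pos'],s['orientation'],s['force'])
E
```

```text
[ 0.46991148 -0.10483537  0.23097419] [ 1.52688396e-01  9.88274195e-01  4.80272112e-04 -3.73336985e-04] [-0.05701796  0.49289139  0.15155699]
```

View pics/w2.png

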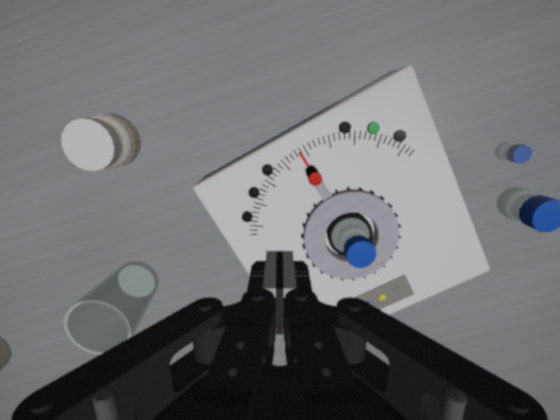

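The descent path is clear: the fingertips at (279,270) are well left of the post at (314,178). Going down.

Request:
{"method": "send_rows", "body": {"moves": [[0, 0, 0, 0, 0, 50, 0], [0, 0, 0, 0, 0, 50, 0], [0, 0, 0, 0, 0, 30, 0], [0, 0, 0, 0, 0, 16, 0], [0, 0, 0, 0, 0, 0, 0]]}}

```text
clock: 3.0
eef_pos: [0.4694, -0.1055, 0.0847]
orientation: [0.153, 0.988, 0.0, -0.001]
force: [0.3, 0.4, 0.5]
finger_gap: 0.0001
```

```bash
python3 - <<'E'
from h import *
p,d,s=grab('wrist','w3');print(s['eef_pos'],s['orientation'],s['force'])
E
```

```text
[ 0.46941148 -0.10549054  0.08472822] [ 1.52828497e-01  9.88252292e-01  2.75535562e-04 -8.84770112e-04] [0.33724739 0.41438349 0.45908579]
```

View pics/w3.png

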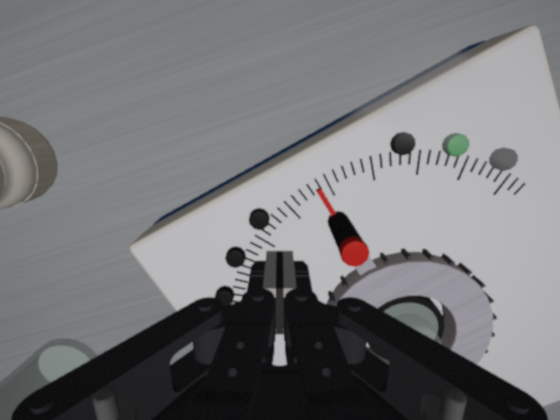

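Request:
{"method": "send_rows", "body": {"moves": [[0, 0, 0, 15, 0, 0, 0], [0, 0, 0, 10, 0, 0, 0], [0, 0, 0, 0, 5, 0, 0], [0, 0, 0, 0, 5, 0, 0], [0, 0, 0, 0, 4, 0, 0]]}}

```text
clock: 3.68
eef_pos: [0.4507, -0.0855, 0.0855]
orientation: [0.154, 0.988, 0.0, 0.0]
force: [-2.1, -2.7, 1.8]
finger_gap: 0.0
```

Request:
{"method": "send_rows", "body": {"moves": [[0, 0, 0, 0, 4, 0, 0], [0, 0, 0, 0, 4, 0, 0], [0, 0, 0, 0, 4, 0, 0], [0, 0, 0, 0, 4, 0, 0], [0, 0, 0, 0, 0, 0, 0]]}}

```text
clock: 4.3
eef_pos: [0.4554, -0.07, 0.0852]
orientation: [0.153, 0.988, 0.0, 0.0]
force: [-1.3, -1.6, -0.2]
finger_gap: 0.0001
```

```bash
python3 - <<'E'
from h import *
p,d,s=grab('wrist','w4');print(s['eef_pos'],s['orientation'],s['force'])
E
```

```text
[ 0.45542882 -0.07002275  0.08518917] [1.53415971e-01 9.88161650e-01 2.17442490e-04 2.15047255e-04] [-1.27463317 -1.59708363 -0.20610821]
```

View pics/w4.png

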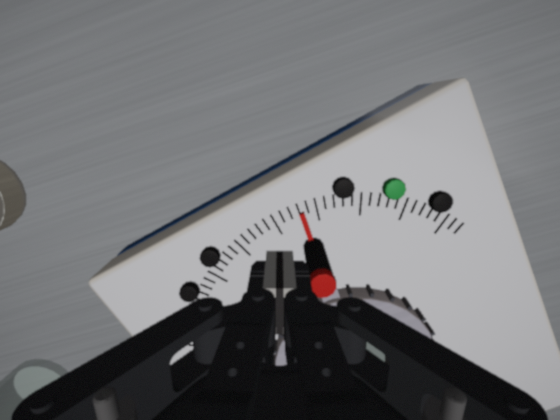

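Contact is made; the pointer tip is now at (302,213) and the stud at (395,188). I'll compute the angle.

```bash
cat >> h.py <<'E'
def angle(f,tip,base=None):
    x=np.load('view.npy');t=atz(f,[tip],.070)[0];d=t[:2]-x[:2];a=np.arctan2(-d[1],-d[0])-x[2];print('tip r',np.hypot(*d),'ring',a)
    return a
def green(f,roi):
    x=np.load('view.npy');b=hsvblob(f,(45,80,30),(85,255,255),roi);w=atz(f,[b[1:]],.0645)[0];d=w[:2]-x[:2];print('green',b,w,'r',np.hypot(*d),'ang',np.arctan2(-d[1],-d[0])-x[2])
def redsub(f,roi):
    z=np.load('pics/'+f+'.npz');m=cv2.inRange(cv2.cvtColor(z['p'],cv2.COLOR_RGB2HSV),(0,120,60),(10,255,255))|cv2.inRange(cv2.cvtColor(z['p'],cv2.COLOR_RGB2HSV),(170,120,60),(180,255,255));x0,y0,x1,y1=roi;v,u=np.nonzero(m[y0:y1,x0:x1]);u+=x0;v+=y0
    w=atz(f,np.c_[u,v],.070)[:,:2];x=np.load('view.npy');d=w-x[:2];r=np.hypot(*d.T);a=np.arctan2(-d[:,1],-d[:,0])-x[2];k=r>.092;print('pointer px',k.sum(),'rmax',r.max(),'ang mean',a[k].mean());return a[k].mean()
E
python3 - <<'E'
from h import *
angle('w4',(302,213)); green('w4',(375,170,415,205)); a=redsub('w4',(280,205,325,250))
x=np.load('view.npy');t=np.pi+x[2]+a;post=x[:2]+.082*np.array([np.cos(t),np.sin(t)])
z=np.load('pics/w4.npz');print('post',post,'in tool',R.from_quat(z['q']).inv().apply(np.r_[post,.085]-z['pos']))
t=np.pi+x[2]-.65;post=x[:2]+.082*np.array([np.cos(t),np.sin(t)]);print('target in tool',R.from_quat(z['q']).inv().apply(np.r_[post,.085]-z['pos']))
E
```

```text
tip r 0.10434979627292322 ring -0.16734838290051876
green (350, np.float64(393.86285714285714), np.float64(188.54857142857142)) [0.43994422 0.00069126 0.0645    ] r 0.11193714060105221 ang -0.6487955839676416
pointer px 86 rmax 0.1045315099285837 ang mean -0.16276783228386826
post [ 0.45868622 -0.05098926] in tool [0.00266695 0.01912507 0.00019769]
target in tool [0.00655462 0.05849258 0.00021581]
```

Request:
{"method": "send_rows", "body": {"moves": [[0, 0, 0, 0, 6, 0, 0], [0, 0, 0, 0, 7, 0, 0], [0, 0, 0, 0, 7, 0, 0], [0, 0, 0, 0, 7, 0, 0], [0, 0, 0, 0, 5, 0, 0]]}}

```text
clock: 4.97
eef_pos: [0.4653, -0.0393, 0.0854]
orientation: [0.153, 0.988, 0.0, 0.0]
force: [-1.3, -1.9, -1.2]
finger_gap: -0.0003
```

Request:
{"method": "send_rows", "body": {"moves": [[0, 0, 0, 0, 0, 0, 0]]}}

```text
clock: 5.1
eef_pos: [0.4657, -0.0392, 0.0855]
orientation: [0.153, 0.988, 0.0, 0.001]
force: [0.3, -1.0, 0.1]
finger_gap: -0.0003
```

```bash
python3 - <<'E'
from h import *
p,d,s=grab('wrist','w5');print(s['eef_pos'],s['orientation'],s['force'])
E
```

```text
[ 0.46574561 -0.03922928  0.08551821] [1.53245618e-01 9.88187758e-01 3.91075999e-04 7.63804779e-04] [ 0.26935833 -0.95239401  0.13687524]
```

View pics/w5.png

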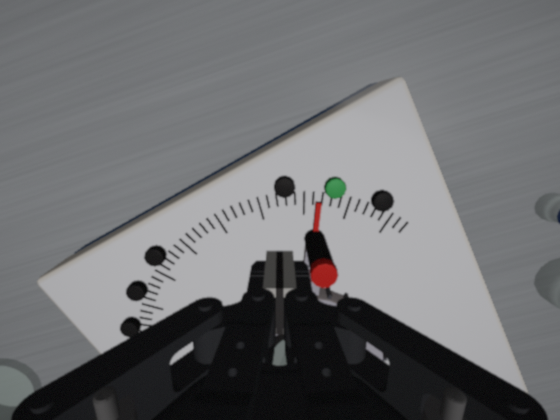

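The pointer tip is at (319,203) and the stud at (335,188). A little more push is needed.

```bash
python3 - <<'E'
from h import *
angle('w5',(319,203)); green('w5',(315,170,355,205)); a=redsub('w5',(295,195,340,245))
x=np.load('view.npy');z=np.load('pics/w5.npz')
for b in (a,-.65):
    t=np.pi+x[2]+b;post=x[:2]+.082*np.array([np.cos(t),np.sin(t)]);print(R.from_quat(z['q']).inv().apply(np.r_[post,.085]-z['pos']))
E
```

```text
tip r 0.10380108796262189 ring -0.5722804245797202
green (329, np.float64(334.91185410334344), np.float64(187.53495440729483)) [0.43997855 0.00077105 0.0645    ] r 0.11194114326816039 ang -0.6495708204229065
pointer px 102 rmax 0.10383897156767348 ang mean -0.5678257368822864
[0.00774315 0.01932292 0.00052691]
[0.00704088 0.02602261 0.00053463]
```

Request:
{"method": "send_rows", "body": {"moves": [[0, 0, 0, 0, 2.5, 0, 0], [0, 0, 0, 0, 2.5, 0, 0], [0, 0, 0, 0, 1.5, 0, 0], [0, 0, 0, 0, 0, 0, 0]]}}

```text
clock: 5.65
eef_pos: [0.4672, -0.0339, 0.0854]
orientation: [0.154, 0.988, 0.0, 0.0]
force: [0.1, -1.1, 0.1]
finger_gap: -0.0001
```

```bash
python3 - <<'E'
from h import *
p,d,s=grab('wrist','w6');print(s['eef_pos'],s['orientation'],s['force'])
green('w6',(295,170,345,205)); a=redsub('w6',(285,190,335,245))
E
```

```text
[ 0.4671618  -0.03392134  0.08543312] [1.53781359e-01 9.88104835e-01 6.70347248e-05 3.52927078e-04] [ 0.13796403 -1.11630603  0.09501562]
green (333, np.float64(324.8978978978979), np.float64(188.006006006006)) [0.43997916 0.00077245 0.0645    ] r 0.11194120892357153 ang -0.6495844354767306
pointer px 101 rmax 0.10416251420162854 ang mean -0.6297142400040069
```

View pics/w6.png

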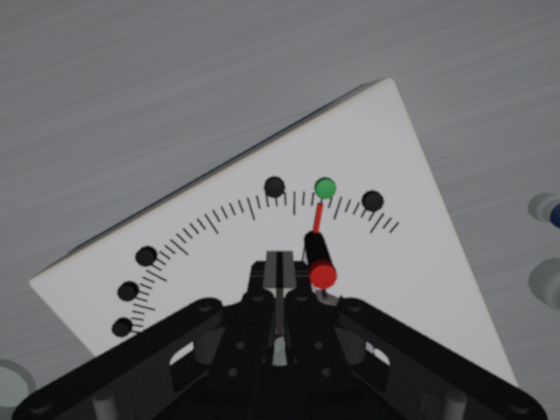

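It is 0.02 rad short, about 2.2 mm at the stud, so one more nudge.

Request:
{"method": "send_rows", "body": {"moves": [[0, 0, 0, 0, 1.5, 0, 0], [0, 0, 0, 0, 0, 0, 0], [0, 0, 0, 0, 0, 0, 0]]}}

```text
clock: 6.08
eef_pos: [0.4671, -0.0324, 0.0852]
orientation: [0.154, 0.988, 0.0, -0.0]
force: [0.8, -0.6, 0.2]
finger_gap: -0.0003
```

```bash
python3 - <<'E'
from h import *
p,d,s=grab('wrist','w7');print(s['eef_pos'],s['force'])
green('w7',(295,170,345,205)); a=redsub('w7',(285,190,335,245))
E
```

```text
[ 0.46706855 -0.03240151  0.08524042] [ 0.75956644 -0.59988255  0.24650777]
green (328, np.float64(322.3140243902439), np.float64(189.015243902439)) [0.43993811 0.0007797  0.0645    ] r 0.11198128906344341 ang -0.649482268770218
pointer px 106 rmax 0.10433217811832488 ang mean -0.6475442560406565
```

The pointer is at -0.6475 and the stud at -0.6495. I'll back off and rise.

Request:
{"method": "send_rows", "body": {"moves": [[0, 0, 0, 0, -5, 0, 0], [0, 0, 0, 0, -15, 0, 0], [0, 0, 0, 0, -10, -10, 0], [0, 0, 0, 0, 0, -50, 0], [0, 0, 0, 0, 0, -60, 0]]}}

```text
clock: 6.75
eef_pos: [0.4566, -0.062, 0.2063]
orientation: [0.154, 0.988, -0.0, -0.001]
force: [1.0, 0.3, 0.9]
finger_gap: 0.0002
```

Request:
{"method": "send_rows", "body": {"moves": [[0, 0, 0, 0, 0, -26, 0], [0, 0, 0, 0, 0, 0, 0], [0, 0, 0, 0, 0, 0, 0]]}}

```text
clock: 7.12
eef_pos: [0.4573, -0.0615, 0.2309]
orientation: [0.154, 0.988, -0.0, -0.0]
force: [0.4, 0.3, -0.1]
finger_gap: 0.0002
```

```bash
python3 - <<'E'
from h import *
p,d,s=grab('wrist','w8');print(s['eef_pos'],s['force'],s['clock'])
x=np.load('view.npy')
t=np.pi+x[2]-.65;c=proj('w8',np.array([[x[0]+.1*np.cos(t),x[1]+.1*np.sin(t),.07]]))[0].astype(int);print(c)
r=(c[0]-30,c[1]-40,c[0]+30,c[1]+40)
green('w8',r); redsub('w8',r)
cv2.imwrite('pics/c8.png',cv2.resize(p[r[1]:r[3],r[0]:r[2],::-1],None,fx=6,fy=6))
E
```

```text
[ 0.45728972 -0.06151411  0.23089865] [ 0.35355454  0.26151338 -0.13015317] 7.125
[332 165]
green (89, np.float64(333.44943820224717), np.float64(153.34831460674158)) [0.4400909  0.00076411 0.0645    ] r 0.11183708118196198 ang -0.6499544695844488
pointer px 22 rmax 0.10300740668657037 ang mean -0.6485950841635509
```

View pics/w8.png

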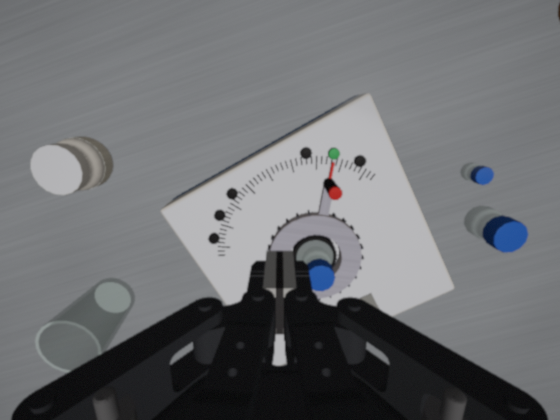

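View pics/c8.png

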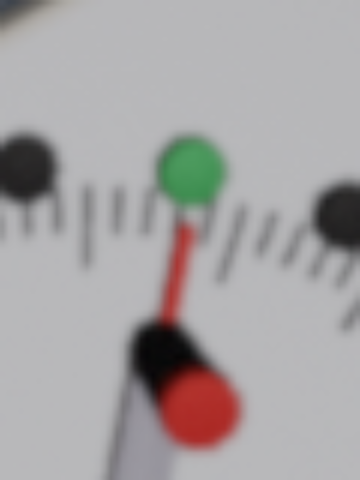

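The pointer is set: in the crop it aims at the middle of the stud, and the sample jar stands in place. Next, the button.

Request:
{"method": "send_rows", "body": {"moves": [[0, 0, 0, 0, 56, 0, 0], [0, 0, 0, 0, 56, 0, 0], [0, 0, 0, 0, 56, 0, 0], [0, 0, 0, 0, 56, 0, 0], [0, 0, 0, 0, 56, 0, 0]]}}

```text
clock: 7.8
eef_pos: [0.5427, 0.2067, 0.2294]
orientation: [0.154, 0.988, -0.001, -0.001]
force: [1.7, -0.5, -0.0]
finger_gap: -0.0003
```

Request:
{"method": "send_rows", "body": {"moves": [[0, 0, 0, 0, 56, 0, 0], [0, 0, 0, 0, 56, 0, 0], [0, 0, 0, 0, 0, 0, 0], [0, 0, 0, 0, 0, 0, 0]]}}

```text
clock: 8.3
eef_pos: [0.5763, 0.3114, 0.2291]
orientation: [0.154, 0.988, -0.001, -0.001]
force: [0.0, -0.5, -0.7]
finger_gap: -0.0002
```

```bash
python3 - <<'E'
from h import *
p,d,s=grab('wrist','w9');print(s['eef_pos'],s['orientation'],s['force'],s['clock'])
b=hsvblob('w9',(45,80,30),(85,255,255),(0,0,560,420));w=atz('w9',[b[1:]],.053)[0];print(b,w,R.from_quat(s['orientation']).inv().apply(w-s['eef_pos'])*1000)
E
```

```text
[0.57631407 0.31144982 0.2290999 ] [ 0.15354746  0.98813931 -0.00137204 -0.0014122 ] [ 0.03545321 -0.54636635 -0.7321982 ] 8.3
(1002, np.float64(289.1137724550898), np.float64(159.73652694610777)) [0.55281651 0.32883824 0.053     ] [ 27.24882949   9.99200021 176.1344099 ]
```

View pics/w9.png

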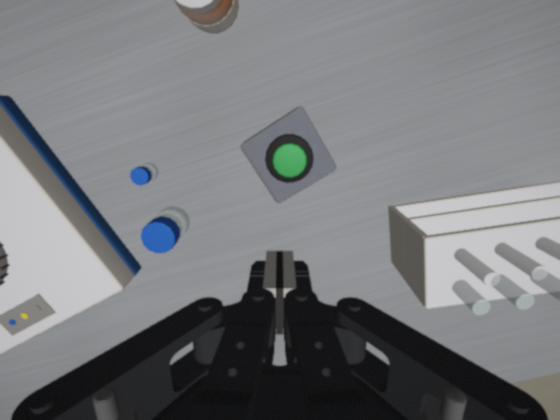

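The button centre at (289,160) agrees with the top camera to about 1 mm. Move above it and descend.

Request:
{"method": "send_rows", "body": {"moves": [[0, 0, 0, 27, 10, 20, 0], [0, 0, 0, 0, 0, 50, 0], [0, 0, 0, 0, 0, 50, 0], [0, 0, 0, 0, 0, 35, 0], [0, 0, 0, 0, 0, 0, 0]]}}

```text
clock: 8.98
eef_pos: [0.5525, 0.3263, 0.0732]
orientation: [0.155, 0.988, -0.003, -0.003]
force: [-0.9, 0.8, 1.1]
finger_gap: 0.0001
```

```bash
python3 - <<'E'
from h import *
p,d,s=grab('wrist','w10');print(s['eef_pos'],s['force'],s['clock'])
E
```

```text
[0.55246304 0.32629677 0.07316001] [-0.9126938   0.84746666  1.10195152] 8.975
```

View pics/w10.png

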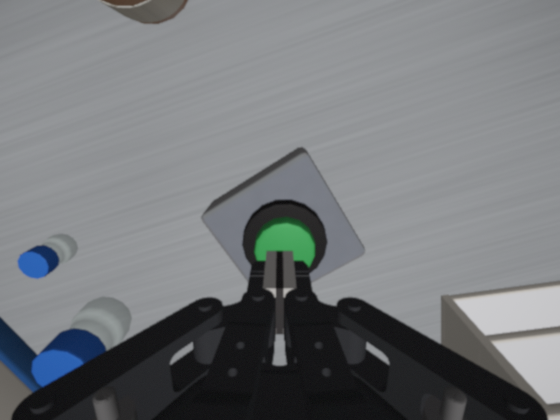

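The tip is over the button. Press slowly.

Request:
{"method": "send_rows", "body": {"moves": [[0, 0, 0, 0, 2, 10, 0], [0, 0, 0, 0, 0, 8, 0], [0, 0, 0, 0, 0, 4, 0], [0, 0, 0, 0, 0, 3, 0], [0, 0, 0, 0, 0, 1, 0]]}}

```text
clock: 9.65
eef_pos: [0.5556, 0.3323, 0.0511]
orientation: [0.154, 0.988, 0.0, 0.0]
force: [-2.5, -1.7, 9.1]
finger_gap: -0.0002
```

Request:
{"method": "send_rows", "body": {"moves": [[0, 0, 0, 0, 0, 0, 0], [0, 0, 0, 0, 0, 0, 0]]}}

```text
clock: 9.9
eef_pos: [0.5556, 0.3323, 0.0512]
orientation: [0.154, 0.988, 0.0, 0.0]
force: [-0.7, -0.5, 6.4]
finger_gap: 0.0001
```

Request:
{"method": "send_rows", "body": {"moves": [[0, 0, 0, 0, 0, 2, 0], [0, 0, 0, 0, 0, 0, 0], [0, 0, 0, 0, 0, 0, 0]]}}

```text
clock: 10.28
eef_pos: [0.5556, 0.3324, 0.0509]
orientation: [0.154, 0.988, 0.0, 0.001]
force: [-4.9, -3.2, 17.5]
finger_gap: 0.0001
```

```bash
python3 - <<'E'
from h import *
p,d,s=grab('wrist','w11');print(s['eef_pos'],s['force'],s['clock'])
p,d,s=grab('scene','s11')
cv2.imwrite('pics/s11c.png',cv2.resize(p[240:340,370:480,::-1],None,fx=6,fy=6,interpolation=cv2.INTER_CUBIC))
E
```

```text
[0.55563398 0.33237313 0.05094842] [-4.92805905 -3.17072285 17.49022412] 10.275
```

View pics/w11.png

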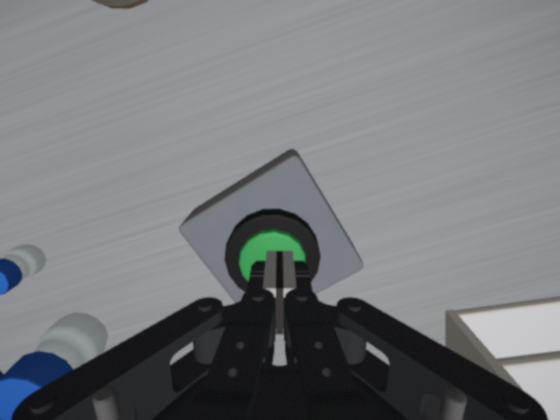

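View pics/s11c.png

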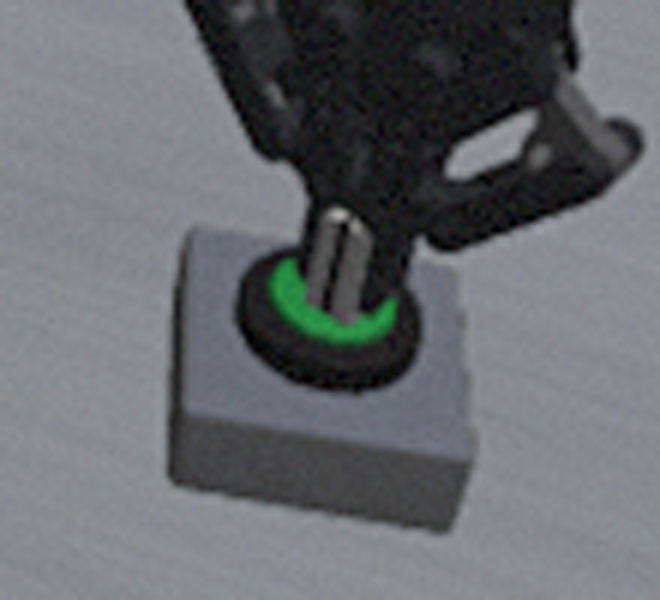

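Another 2 mm of command moved the tip only 0.2 mm, while the force rose from 6 to 17 N. The button is against its stop, and in the crop it is flush with the collar. Release.

Request:
{"method": "send_rows", "body": {"moves": [[0, 0, 0, 0, 0, -5, 0], [0, 0, 0, 0, 0, -15, 0], [0, 0, 0, 0, 0, -50, 0], [0, 0, 0, 0, 0, -60, 0], [0, 0, 0, 0, 0, -50, 0]]}}

```text
clock: 11.0
eef_pos: [0.5551, 0.3322, 0.231]
orientation: [0.154, 0.988, 0.0, 0.0]
force: [0.8, -0.0, 0.2]
finger_gap: 0.0001
```

Request:
{"method": "send_rows", "body": {"moves": [[0, 0, 0, -40, 0, 0, 0], [0, 0, 0, -40, 0, 0, 0], [0, 0, 0, 0, 0, 0, 0], [0, 0, 0, 0, 0, 0, 0], [0, 0, 0, 0, 0, 0, 0]]}}

```text
clock: 11.62
eef_pos: [0.6299, 0.309, 0.2283]
orientation: [0.153, 0.988, 0.0, -0.001]
force: [0.6, -0.1, 0.7]
finger_gap: -0.0003
```

```bash
python3 - <<'E'
from h import *
p,d,s=grab('top','t12');print(s['eef_pos'],s['force'],s['clock'])
a=cv2.resize(p[115:245,235:370,::-1],None,fx=4,fy=4,interpolation=cv2.INTER_CUBIC)
p2,d,s=grab('scene','s12')
b=cv2.resize(p2[255:335,385:460,::-1],(240,260),interpolation=cv2.INTER_CUBIC)
p3=cv2.imread('pics/s11.png')[255:335,385:460];c=cv2.resize(p3,(240,260),interpolation=cv2.INTER_CUBIC)
cv2.imwrite('pics/e.png',np.hstack([a,np.vstack([b,c])]))
z=np.load('pics/s12.npz')
m=cv2.inRange(cv2.cvtColor(z['p'],cv2.COLOR_RGB2HSV),(45,80,30),(85,255,255));v,u=np.nonzero(m[270:310,400:450]);print(np.median(world('scene','s12',np.c_[u+400,v+270]),0))
z=np.load('pics/scene0.npz')
m=cv2.inRange(cv2.cvtColor(z['p'],cv2.COLOR_RGB2HSV),(45,80,30),(85,255,255));v,u=np.nonzero(m[270:310,400:450]);print(np.median(world('scene','scene0',np.c_[u+400,v+270]),0))
E
```

```text
[0.62986518 0.30897561 0.22831235] [ 0.64642726 -0.06916593  0.7332533 ] 11.625
[0.56001391 0.33047727 0.05846505]
[0.55954445 0.33049236 0.05843493]
```

View pics/e.png

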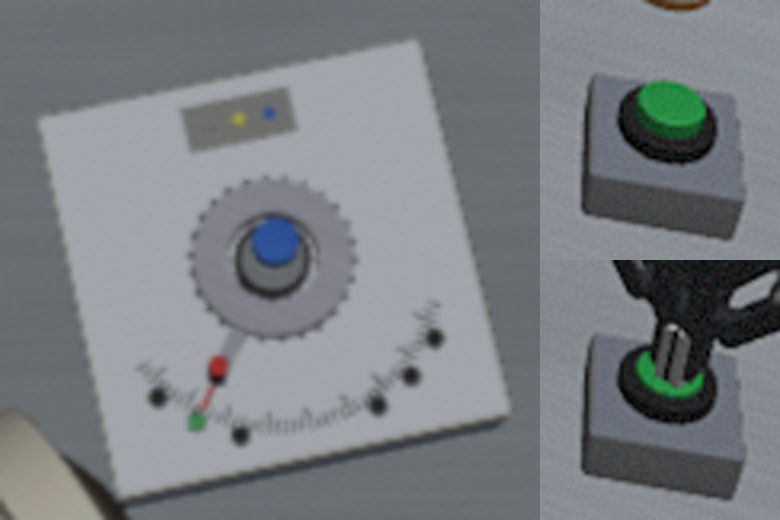

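View pics/s12.png

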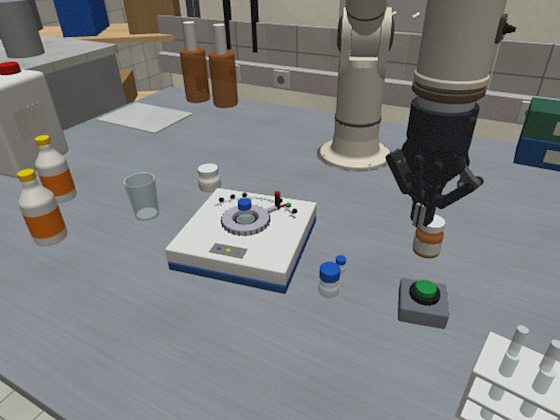

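The button is up again (scene px (425,288)), with its depth unchanged from the start. The pointer aims at the green stud, the jar is centred, the bystanders are in place, and the arm is clear.

```bash
python3 -c "
from rig import job_done;print(job_done())"
```

```text
the job is handed in; nothing more can be done
None
```

The pointer is set to the green stud, the start button was pressed and has come back up, and the job is handed in at about 12 s of the 64 s allowed. No verdict was reported.

- **Ring:** I pushed the post with closed fingertips from about +0.055 rad and then backed off. The pointer then read -0.6486 rad against -0.650 for the stud, about 0.2 mm off at the stud. Measured force while pushing stayed at a few newtons.
- **Button:** I pressed it until it hit its stop. The tip stopped moving while the force rose from 6 to 17 N, and the picture shows it flush with the collar. After release its height matched the first picture.
- **Last pictures:** The pointer aims at the green stud, the sample jar stands centred in the ring, the beaker, pot and brown jar look unmoved, and the arm is clear.
- **One disagreement:** With the button fully down, the measured tip height was 51 mm, where the given sizes suggest 47 mm. I put this down to the fingertips reaching slightly past the TCP. The force, the stop and the picture all point to a full press.

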